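# Set up the lever check: seat the locating bush, then hold the lever level over the fixture

### The arm

A 6-joint arm with a two-finger parallel gripper is mounted at the origin on the work surface. World frame = base frame: x ahead of the robot, y to its left, z up, the work surface at z = 0. Lengths are in mm, angles in rad, forces in N, time in s.
With the tool pointing down it reaches from about 400 to 925 mm from the base axis. Payload 12.5 kg.
Tool frame: the origin (TCP) lies midway between the tips of the shut fingers; the grasp point (between the pads) lies 19 mm behind it; z points along the fingers, y is the line along which they close (so a half turn about z gives the same grasp; the last joint's range is limited). The gripper opens to 95 mm and grips with 3 to 60 N. Pads are 20 mm wide; open, the fingers measure 119 mm over their backs; the gripper's body (75 mm by 180 mm) begins 59 mm behind the grasp point.
Start: joints at [-1.34, 0.491, 1.559, -0, 1.092, -0.106], TCP at [206.566, -589.896, 214.661] pointing down, gripper open.
Joint ranges: [-3.1, 3.1], [-0.84, 2.19], [0.05, 2.79], [-1.13, 4.28], [0.06, 2.93], [-2.69, 2.69]. Speed limits (rad/s): [2.22, 2.22, 2.79, 3.14, 3.14, 3.14].

### API

Orientations are given as [roll, pitch, yaw] about the fixed x, y, z axes, in that order (R = Rz(yaw) Ry(pitch) Rx(roll)).
In Python, from cell import state, read_camera, camera_info, env gives the robot as it stands.
- The arm moves only by the tool move_arm, never from a script. Its argument "commands" is a list of rows, each a list of 3 entries, a list of its own where there are three numbers: the shift along the world's x, y, z in cm, then the turn, a rotation vector about the world's x, y, z in degrees, then the opening, from 0 (shut) to 1 (fully open). A call has 1 to 10 rows; each row shifts and turns the commanded pose from where the row before left it; what a row does not reach is not made up. A row lasts 1/10 s, in which the tool goes at most 50 mm and 8.59 degrees, less where a joint would pass 70% of its speed; a pose out of reach is approached as far as the arm can. A call with a gripper value outside its range is refused whole. The fingers move at their own pace and stop on an object; the grip force is fixed at half the most. Time passes only in rows, so rows that do not move let the fingers close. It gives the time, the measured TCP pose, the force, the opening and the grip force at its end, in the units of the state.
- state(): the state, without advancing time (a new reading comes with each control period).
- read_camera(name): name is "scene" or "top"; returns the picture (384x512x3 uint8, blue, green, red); there is no depth.
- camera_info(name): a dict with "K" (3x3 intrinsics, pixels), "cam_to_world" (4x4, takes a point from camera to world coordinates). Camera axes: x right, y down, z forward; pixel columns grow to the right and rows downward; lengths in mm; the calibration is good to about 2 mm. A picture is of the moment at which its call begins. camera_info takes no time and is no camera call.
- env.job_done(): hands the job in; it is judged then, once.
The state is a dict: "t": time; "joints": joint angles; "qvel": joint speeds; "tau": joint torques, N m; "eef_pos": TCP position; "tcp_rot": TCP orientation; "ft_force": force on the tool from outside, world axes, zero at the start; "moment": the same for the moment, N m; "opening": opening from 0.0 (shut) to 1.0 (fully open); "grip_force": force on a finger pad.
Only numpy, scipy, OpenCV 4.12 (cv2) and the standard library are available. Lean on these libraries where they do the work, as an engineer would, in place of code of your own. Each camera call takes 0.05 s, during which the arm holds its last target. There are 200 camera calls.

### The job

First take the brass bush from the sloping rack, seat it fully home in the fixture's round pocket with its flange down and nose pointing up, and let go of it. Then pick up the red lever by its balance point (not its middle) and hold it level over the fixture for the measuring arm, bore centred over the bush, thin end over the rest post, underside about 7 cm above the top of the bush. Finish still holding it there, and leave the other things on the bench where they are.

Things in the scene. Friction and masses are not known exactly. Their poses are not given: they have to be found in the camera images.
- bush: Brass flanged locating bush, solid: a flange 46 mm in diameter and 8 mm thick (its outer face tapered to 42 mm over 4 mm, as a lead-in) with a coaxial nose 24 mm in diameter standing 32 mm beyond it (40 mm in all), about 0.15 kg. Origin: centre of the flange's flat outer face; +z along the axis from flange to nose. It starts flange against the sloping deck of the rack, so its axis leans 30 degrees from vertical; grip it by the nose.
- rack: Fixed blue rack on a dark base, 100 x 85 mm, 80 mm high. Origin: underside centre; z up. Its deck slopes down towards the rack's own -x side (roughly towards the robot), 30 degrees from level; the deck's normal is (-0.5, 0, 0.866) in the rack's frame. The deck has a shallow square recess 47 mm wide with rims 6 mm high (lower than the bush's flange); the recess's floor centre lies 52 mm above the origin, and the bush sits there.
- pocket (a point): Centre of the floor of the round pocket on top of the fixture's thick post. The pocket is 51 mm in diameter and 6 mm deep, so the bush's flange has 2.5 mm of play all round and stands 2 mm proud; the floor is 60 mm above the bench, the post 66 mm in diameter. Axes are the fixture's: +x points level from the pocket to the rest post, z up.
- rest (a point): Centre of the top of the fixture's thin rest post (28 mm in diameter, white top), 190 mm from the pocket axis along the fixture's +x, 68 mm above the bench. Axes as the pocket's.
- fixture: Fixed checking fixture: dark steel base 275 x 95 x 18 mm carrying the pocket post and the rest post. Origin: on the bench surface on the pocket's axis; +x towards the rest post, z up.
- lever: Red-painted cast lever, about 0.32 kg, flat underside: heavy round boss 60 mm in diameter and 30 mm high with a 28 mm vertical bore, and from it a straight arm 18 mm wide and 18 mm high along +x to a thin rounded end (22 mm in diameter). Origin: on the bore's axis at the underside; z up. It starts lying on two blocks of the stand, its underside 45 mm above the bench.
- balance (a point): Balance point of the lever, where it hangs level (its centre of mass seen from above): on the arm's centre line, 52 mm from the bore's axis (22 mm outside the boss's rim), 9 mm above the underside, at mid height of the arm. Axes as the lever's. Its place on the stand is open: the board below is 35 mm under the arm's underside, and neither block is within 30 mm along the arm.
- tip (a point): Centre of the rounded thin end of the lever, at its underside, 190 mm from the bore's axis. Axes as the lever's.
- stand: Fixed wooden board 270 x 85 x 10 mm with two white blocks that carry the lever. Origin: on the bench surface under the lever's balance point as it starts; +x along the lever towards its thin end.
- vblock: Bystander: steel V-block, 60 x 80 x 60 mm, yellow flanks. Leave alone. Origin: underside centre.
- ring_gauge: Bystander: steel ring gauge, 68 mm outside, 36 mm bore, 22 mm high. Leave alone. Origin: underside centre.
- plug: Bystander: black plastic plug gauge, flange 60 mm in diameter, 42 mm high. Leave alone. Origin: underside centre.
Things that resemble listed ones, but are neither listed nor needed, are in the scene too. There is more than one size of the bush; the one meant has the size given above.

How it is judged:
By the outcome, as a careful person would: the job done as asked, in the order asked, and still so for the second after the job is handed in, while the arm keeps its last pose, push and grip.
It also fails if it takes over 61 s, if anything falls off the work surface, if the arm or the gripper's body presses on something with over 40 N, if the wrist force passes 120 N, or if a joint passes its speed limit or range.

## Working session

There is one attempt and no reset: what is moved stays moved. The work goes in short steps, Python scripts to look and compute and a tool call to move; the robot and the scene stay as the last step left them, time stands still between calls to the robot, and variables do not carry over. Pictures are saved under pics/ and viewed, at most 10 in all, crops included, and the job is handed in when it is done.

Besides the shell and the picture viewer there is one more tool, called after "Request:" by a JSON object that holds its "api" and its "payload". move_arm: Moves the arm, as the interface text tells. Its arguments: {"type":"object","properties":{"commands":{"type":"array"}},"required":["commands"]}

```bash
mkdir -p pics; python3 - <<'E'
from cell import *
import cv2,numpy as np,pickle
d={}
for n in("scene","top"):
    im=read_camera(n); cv2.imwrite(f"pics/{n}0.png",im); i=camera_info(n); print(n,np.round(i["K"],1).tolist(),np.round(i["cam_to_world"],3).tolist())
    cv2.imwrite(f"pics/{n}0b.png",cv2.resize(im,(800,600),interpolation=cv2.INTER_CUBIC))
s=state();print({k:np.round(v,3).tolist() for k,v in s.items()})
E
```

```text
scene [[459.5, 0.0, 252.6], [0.0, 459.5, 189.5], [0.0, 0.0, 1.0]] [[0.694, 0.506, -0.513, 1380.148], [0.72, -0.472, 0.509, -804.718], [0.016, -0.722, -0.692, 1196.497], [0.0, 0.0, 0.0, 1.0]]
top [[498.4, 0.0, 254.8], [0.0, 498.4, 187.8], [0.0, 0.0, 1.0]] [[-0.024, -0.99, 0.137, 359.489], [-1.0, 0.023, -0.009, 21.41], [0.005, -0.138, -0.99, 1490.38], [0.0, 0.0, 0.0, 1.0]]
{'t': 0.1, 'joints': [-1.34, 0.491, 1.559, -0.0, 1.092, -0.106], 'qvel': [-0.001, -0.001, -0.002, 0.001, 0.001, -0.001], 'tau': [0.003, -61.362, -25.86, 0.069, 0.047, -0.0], 'eef_pos': [206.538, -589.665, 214.126], 'tcp_rot': [-3.141, -0.0, 0.337], 'ft_force': [-0.589, 0.111, 0.402], 'moment': [-0.007, 0.03, 0.012], 'grip_force': 0.0, 'opening': 1.0}
```

View pics/top0b.png

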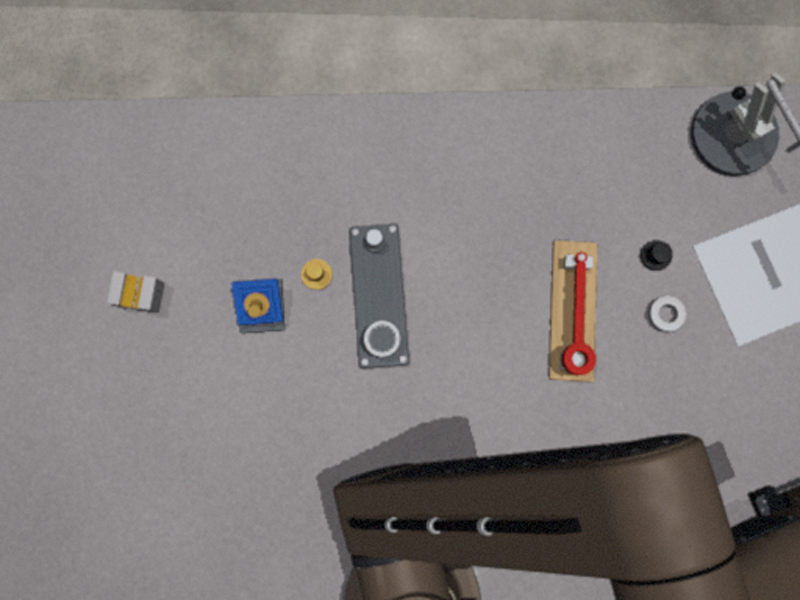

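View pics/scene0b.png

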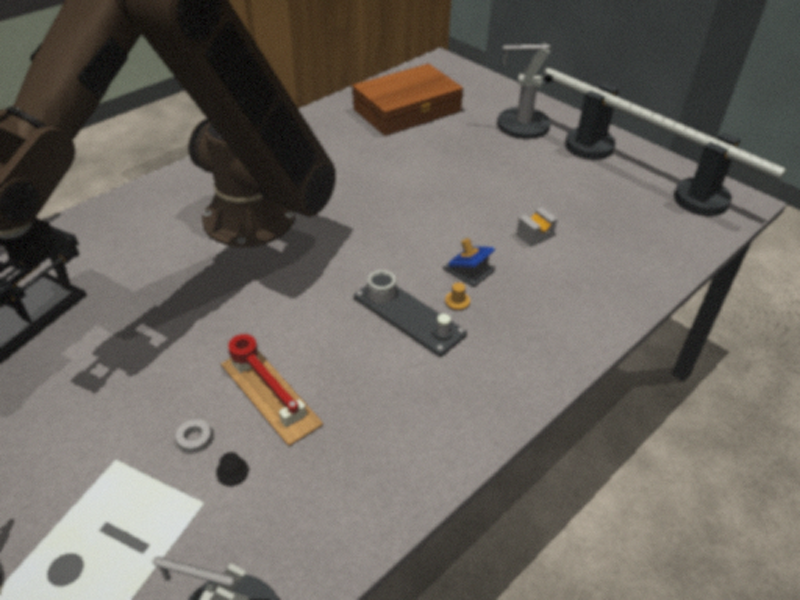

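The top view (800x600) shows the rack with the bush at (256,305), the larger look-alike at (316,272), the pocket at (381,339), the rest post at (374,237), the lever bore at (579,358) and its tip at (581,258). I'll enlarge these areas next.

```bash
python3 - <<'E'
import cv2,numpy as np
t=cv2.imread("pics/top0.png");s=cv2.imread("pics/scene0.png")
def crop(im,x,y,w,h,k):
    c=cv2.resize(im[y:y+h,x:x+w],None,fx=k,fy=k,interpolation=cv2.INTER_CUBIC)
    for i in range(0,w,10):
        L=10 if i%50 else 20; cv2.line(c,(int(i*k),0),(int(i*k),L),(0,255,0),1)
        if i%20==0: cv2.putText(c,str(x+i),(int(i*k),30),0,.4,(0,255,255),1)
    for i in range(0,h,10):
        cv2.line(c,(0,int(i*k)),(10,int(i*k)),(0,255,0),1)
        if i%20==0: cv2.putText(c,str(y+i),(12,int(i*k)+4),0,.4,(0,255,255),1)
    return c
cv2.imwrite("pics/c1.png",crop(t,140,138,133,100,6))
cv2.imwrite("pics/c2.png",np.hstack([crop(t,345,148,45,100,6),crop(s,135,205,80,100,6)[:, :]]))
cv2.imwrite("pics/c3.png",crop(s,220,140,114,95,7)[:600])
E
```

```text
(no output)
```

View pics/c1.png

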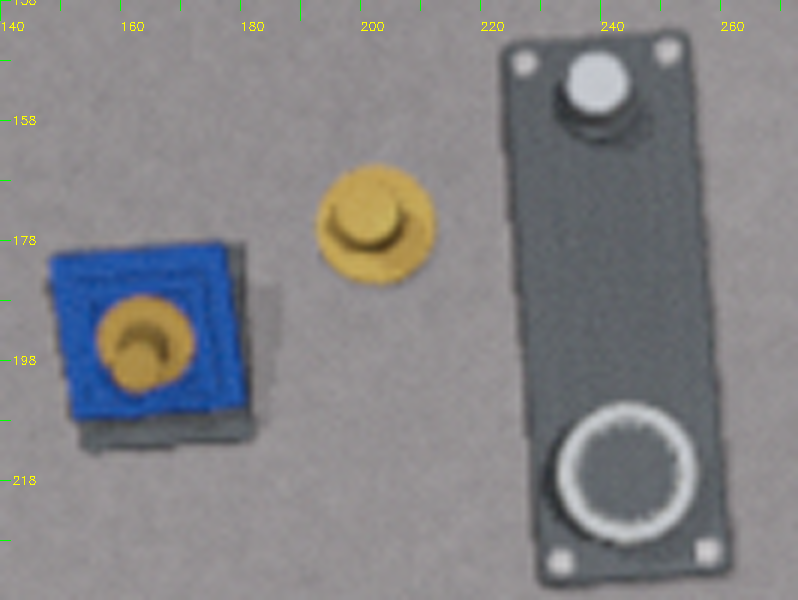

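View pics/c2.png

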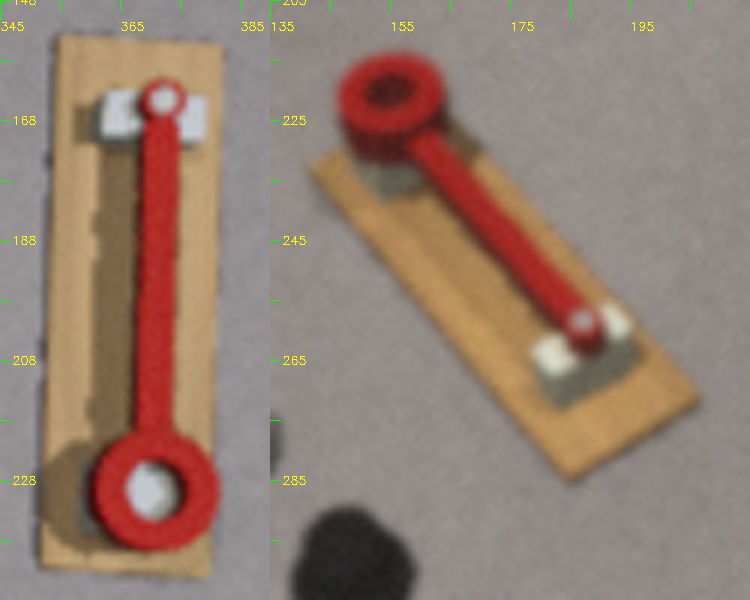

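View pics/c3.png

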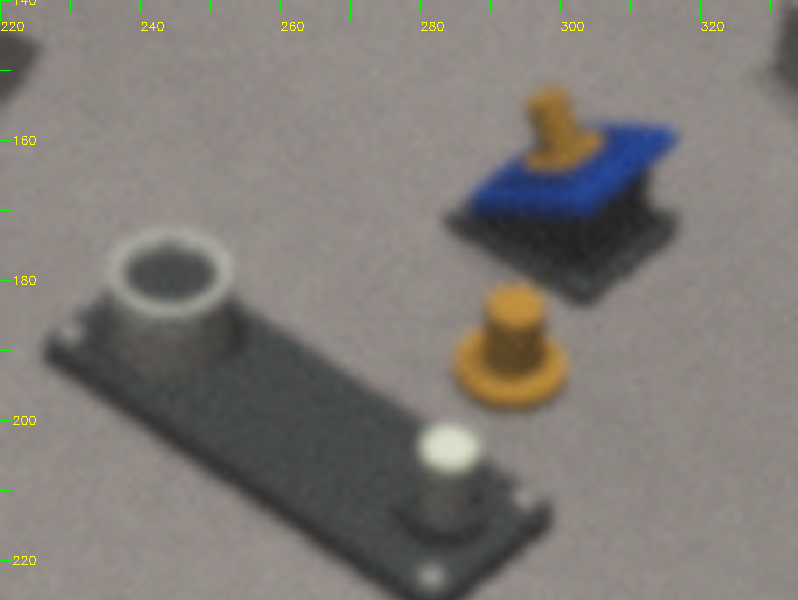

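Readings (native px, half-pixel corrected). Top: pocket rim (244.1,216.2), rest top (239.1,151.4), nose end (162.4,198.9), flange (163.9,194.7), boss top (370.4,229.2), tip top (371.6,164.1). Scene: pocket (244.0,178.7), rest (283.7,203.4), nose end (298.1,154.4), boss (154.7,219.9), tip (186.7,258.2).

```bash
cat > h.py <<'E'
from cell import camera_info
import numpy as np
C={n:camera_info(n) for n in("scene","top")}
def ray(n,uv):
    K,T=np.array(C[n]["K"]),np.array(C[n]["cam_to_world"]); d=T[:3,:3]@np.linalg.solve(K,[*uv,1]); return T[:3,3],d
def plane(n,uv,z):
    o,d=ray(n,uv); return o+d*(z-o[2])/d[2]
def tri(a,b):
    A=np.zeros((3,3));c=np.zeros(3)
    for n,uv in(("top",a),("scene",b)):
        o,d=ray(n,uv);d=d/np.linalg.norm(d);P=np.eye(3)-np.outer(d,d);A+=P;c+=P@o
    return np.linalg.solve(A,c)
def proj(n,p):
    T=np.array(C[n]["cam_to_world"]);q=np.array(C[n]["K"])@(T[:3,:3].T@(np.asarray(p)-T[:3,3]));return q[:2]/q[2]
E
python3 - <<'E'
from h import *
o=.42
for k,a,b,z in[("pocket",(244.1,216.2),(244,178.7),66),("rest",(239.1,151.4),(283.7,203.4),68),("nose",(162.4,198.9),(298.1,154.4),86.6),("flange",(163.9,194.7),(300.2,161.2),58.9),("boss",(370.4,229.2),(154.7,219.9),75),("tip",(371.6,164.1),(186.7,258.2),63)]:
    print(k,tri(a,b).round(1),plane("top",a,z).round(1),plane("scene",b,z).round(1))
for uv in[(148.0,180.5),(177,177.7),(181,201),(151.8,208)]: print(uv, plane("top",uv,50).round(1))
# base corners
print(plane("top",(153.3,212.7),0).round(1),plane("top",(181.8,210.7),0).round(1))
print(plane("scene",(283.2,171.7),0).round(1),plane("scene",(303,183.3),0).round(1),plane("scene",(316,173),0).round(1))
E
```

```text
pocket [477.4  43.1  64.6] [475.9  41.5  66. ] [479.7  43.6  66. ]
rest [666.1  53.5  69.1] [665.  52.  68.] [666.6  56.   68. ]
nose [531.3 274.5  81.9] [528.8 271.5  86.6] [536.3 272.6  86.6]
flange [546.1 274.1  57.4] [544.3 272.1  58.9] [548.3 274.8  58.9]
boss [ 430.7 -315.4   73. ] [ 429.7 -316.1   75. ] [ 433.4 -315.2   75. ]
tip [ 620.4 -332.    62.5] [ 619.4 -333.1   63. ] [ 621.7 -331.1   63. ]
(148.0, 180.5) [588.4 320.   50. ]
(177, 177.7) [594.7 235.4  50. ]
(181, 201) [525.8 224.   50. ]
(151.8, 208) [507.4 308.6  50. ]
[498.3 314.1   0. ] [502.3 228.8   0. ]
[502.3 233.8   0. ] [600.  240.7   0. ] [595.4 322.7   0. ]
```

Request:
{"api": "move_arm", "payload": {"commands": [[[2.4, 3.4, 0], [0, 0, -1.6], 1], [[2.4, 3.4, 0], [0, 0, -1.6], 1], [[2.4, 3.4, 0], [0, 0, -1.6], 1], [[2.4, 3.4, 0], [0, 0, -1.6], 1], [[2.4, 3.4, 0], [0, 0, -1.6], 1], [[2.4, 3.4, 0], [0, 0, -1.6], 1], [[2.4, 3.4, 0], [0, 0, -1.6], 1], [[2.4, 3.4, 0], [0, 0, -1.6], 1], [[2.4, 3.4, 0], [0, 0, -1.6], 1], [[2.4, 3.4, 0], [0, 0, -1.6], 1]]}}

```text
t: 1.1
eef_pos: [447.2, -248.3, 214.5]
tcp_rot: [-3.141, 0.0, 0.056]
ft_force: [1.4, -0.6, -0.1]
opening: 1.001
grip_force: 0.0
```

Request:
{"api": "move_arm", "payload": {"commands": [[[0.5, 4.5, 0], [0, 0, 0], 1], [[0.5, 4.5, 0], [0, 0, 0], 1], [[0.5, 4.5, 0], [0, 0, 0], 1], [[0.5, 4.5, 0], [0, 0, 0], 1], [[0.5, 4.5, 0], [0, 0, 0], 1], [[0.5, 4.5, 0], [0, 0, 0], 1], [[0.5, 4.5, 0], [0, 0, 0], 1], [[0.5, 4.5, 0], [0, 0, 0], 1], [[0.5, 4.5, 0], [0, 0, 0], 1], [[0.5, 4.5, 0], [0, 0, 0], 1]]}}

```text
t: 2.1
eef_pos: [496.3, 202.1, 214.5]
tcp_rot: [3.141, 0.0, 0.058]
ft_force: [1.4, -0.7, 0.0]
opening: 1.003
grip_force: 0.0
```

Request:
{"api": "move_arm", "payload": {"commands": [[[0.1, 3.5, 0], [0.17, -3, 0], 1], [[0.1, 3.5, 0], [0.17, -3, 0], 1], [[0, 0, 0], [0.17, -3, 0], 1], [[0, 0, 0], [0.17, -3, 0], 1], [[0, 0, 0], [0.17, -3, 0], 1], [[0, 0, 0], [0.17, -3, 0], 1], [[0, 0, 0], [0.17, -3, 0], 1], [[0, 0, 0], [0.17, -3, 0], 1], [[0, 0, 0], [0.17, -3, 0], 1], [[0, 0, 0], [0.17, -3, 0], 1]]}}

```text
t: 3.1
eef_pos: [498.3, 270.2, 214.5]
tcp_rot: [3.141, -0.526, 0.058]
ft_force: [0.0, -0.3, -0.8]
opening: 0.998
grip_force: 0.0
```

Request:
{"api": "move_arm", "payload": {"commands": [[[0.3, 0.02, -2], [0, 0, 0], 1], [[0.3, 0.02, -2], [0, 0, 0], 1], [[0.3, 0.03, -2], [0, 0, 0], 1], [[0.4, 0.03, -2], [0, 0, 0], 1], [[0.4, 0.03, -2], [0, 0, 0], 1], [[0, 0, 0], [0, 0, 0], 1]]}}

```text
t: 3.7
eef_pos: [523.8, 268.4, 127.0]
tcp_rot: [-3.135, -0.493, 0.064]
ft_force: [1.3, -0.4, 0.4]
opening: 1.001
grip_force: 0.0
```

```bash
python3 - <<'E'
from h import *
from cell import *
import cv2
from scipy.spatial.transform import Rotation as R
s=state();p=np.array(s["eef_pos"]);Rm=R.from_euler("xyz",s["tcp_rot"]).as_matrix();print(p.round(1))
out=[]
for n,(x,y,w,h) in(("top",(110,140,100,100)),("scene",(250,90,100,100))):
    im=read_camera(n);cv2.imwrite(f"pics/{n}1.png",im);k=4
    c=cv2.resize(im[y:y+h,x:x+w],None,fx=k,fy=k,interpolation=cv2.INTER_CUBIC)
    u=proj(n,p);q=((u-[x,y]+.5)*k-.5).astype(int);print(n,u.round(1))
    cv2.drawMarker(c,tuple(int(v) for v in q),(0,255,0),0,12)
    b=proj(n,p+55*Rm[:,2]);q=((b-[x,y]+.5)*k-.5).astype(int)
    cv2.drawMarker(c,tuple(int(v) for v in q),(255,255,0),0,12)
    out.append(c)
cv2.imwrite("pics/a1.png",np.hstack(out))
E
```

```text
[523.8 268.4 127. ]
top [160.9 199. ]
scene [295.8 145. ]
```

View pics/a1.png

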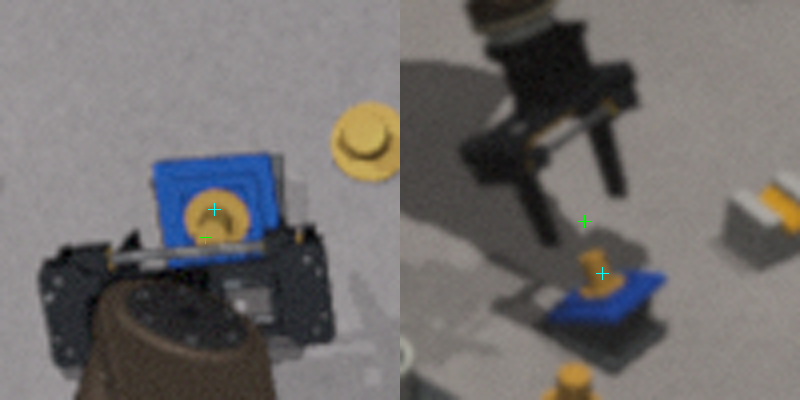

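Both views show the open fingers correctly straddling the nose line, but the arm stopped short of the target. I'll check which joint is at its limit.

```bash
python3 - <<'E'
from cell import *
import numpy as np
s=state();print(np.round(s["joints"],3),np.round(s["qvel"],3),np.round(s["eef_pos"],1),np.round(s["tcp_rot"],3),np.round(s["tau"],1))
E
ls; python3 -c "
import cell,inspect;print([n for n in dir(cell) if n[0]!='_'])"
```

```text
[ 0.44   0.454  2.051 -0.794  0.238  2.685] [ 0.006 -0.02  -0.001 -0.     0.001 -0.001] [523.5 268.7 128.6] [-3.134 -0.495  0.064] [ -0.4 -48.7 -17.2  -0.3  -0.7   0. ]
h.py
pics
['camera_info', 'env', 'read_camera', 'state']
```

Request:
{"api": "move_arm", "payload": {"commands": [[[-0.5, 0, 2], [-0.16, 2.8, 0], 1], [[-0.5, 0, 2], [-0.16, 2.8, 0], 1], [[-0.5, 0, 2], [-0.16, 2.8, 0], 1], [[0, 0, 0], [0, 0, 0], 1]]}}

```text
t: 4.2
eef_pos: [512.0, 268.3, 186.8]
tcp_rot: [-3.135, -0.371, 0.062]
ft_force: [0.4, 0.4, -0.7]
opening: 1.0
grip_force: 0.0
```

```bash
cat > kin.py <<'E'
import numpy as np
from scipy.optimize import least_squares
from scipy.spatial.transform import Rotation as R
def fk(q,P):
    a1,d1,L2,a3,L3,L6=P
    Ry=lambda a:R.from_rotvec([0,a,0]); Rz=lambda a:R.from_rotvec([0,0,a])
    B=Rz(q[0]); S=B*Ry(q[1]); E=S*Ry(q[2])
    p=B.apply([a1,0,d1])+S.apply([0,0,L2])+E.apply([a3,0,L3])
    T=E*Rz(q[3])*Ry(q[4])*Rz(q[5])
    return p+T.apply([0,0,L6]),T*Rz(np.pi/2)
E
python3 - <<'E'
from cell import *
from kin import *
s=state();print(np.round(s["joints"],3),np.round(s["eef_pos"],1),np.round(s["tcp_rot"],3))
D=[([-1.34,.491,1.559,0,1.092,-.106],[206.566,-589.896,214.661],[-3.141,0,.337]),([.44,.454,2.051,-.794,.238,2.685],[523.5,268.7,128.6],[-3.134,-.495,.064]),(s["joints"],s["eef_pos"],s["tcp_rot"])]
for q,p,r in D:
    T=fk(q,[0,400,450,0,450,250])[1]; print(T.as_euler("xyz").round(3),r, np.round((T.inv()*R.from_euler("xyz",r)).as_rotvec(),3))
f=lambda P:np.concatenate([fk(q,P)[0]-p for q,p,r in D])
o=least_squares(f,[0,400,450,0,450,250]);print(o.x.round(1),f(o.x).round(1))
E
```

```text
[ 0.427  0.36   1.94  -0.258  0.506  2.139] [512.  268.3 186.8] [-3.135 -0.371  0.062]
[-3.141 -0.     0.337] [-3.141, 0, 0.337] [ 0. -0. -0.]
[-3.134 -0.496  0.063] [-3.134, -0.495, 0.064] [ 0.001 -0.001 -0.001]
[-3.135 -0.371  0.062] [-3.13526626 -0.37079268  0.06175666] [0. 0. 0.]
[ 413.5 -242.1  177.9 -178.9   47.9 -166.1] [-64.2 -16.    2.9  -1.6   7.8   3.1   2.4 -11.9  -6. ]
```

```bash
sed -i 's/a1,d1,L2,a3,L3,L6=P/a1,d1,L2,a3,L3,L6,b=P/; s/\[a3,0,L3\]/[a3,b,L3]/' kin.py
python3 - <<'E'
from cell import *
from kin import *
s=state()
D=[([-1.34,.491,1.559,0,1.092,-.106],[206.566,-589.896,214.661],[-3.141,0,.337]),([.44,.454,2.051,-.794,.238,2.685],[523.5,268.7,128.6],[-3.134,-.495,.064]),(s["joints"],s["eef_pos"],s["tcp_rot"])]
f=lambda P:np.concatenate([fk(q,P)[0]-p for q,p,r in D])
x0=np.array([0,400,450,0,450,250,0])
o=least_squares(lambda P:np.r_[f(P),(P-x0)*1e-3*[1,1,1,1,1,1,0]],x0);P=o.x;print(P.round(1),f(P).round(1))
lo=np.array([-3.1,-.84,.05,-1.13,.06,-2.69]);hi=np.array([3.1,2.19,2.79,4.28,2.93,2.69])
def ik(p,T,q0):
    g=lambda q:np.r_[fk(q,P)[0]-p,100*(T.inv()*fk(q,P)[1]).as_rotvec()]
    r=least_squares(g,np.clip(q0,lo+.001,hi-.001),bounds=(lo,hi));return r.x,r.cost
q=np.array(s["joints"]);q2=q-[0,0,0,0,0,np.pi]
ax=np.array([-.499,-.029,.866]);O=np.array([551,273.5,52])
for flip in(0,1):
  for tilt in(30,25,20,15,10):
    T=R.from_euler("xyz",[np.pi,0,.058])*R.from_rotvec([0,0,np.pi*flip]); T=R.from_rotvec(np.radians(tilt)*np.array([.058,-.998,0]))*T
    tz=T.apply([0,0,1])
    gp=O+32*ax   # grasp point on nose
    for back in(60,0):
        x,c=ik(gp+19*tz-back*tz,T,q2 if flip else q);print(flip,tilt,back,x.round(2),round(c,2))
E
```

```text
[ -2.9 197.1 589.8  43.5 412.9 273.7  66.1] [-0.  0. -0. -0. -0. -0.  0.  0.  0.]
0 30 60 [ 0.44  0.47  2.07 -0.79  0.22  2.69] 13.8
0 30 0 [ 0.41  0.59  2.02 -0.82  0.17  2.69] 40.85
0 25 60 [ 0.44  0.47  2.03 -0.61  0.28  2.52] 0.0
0 25 0 [ 0.42  0.59  2.01 -0.8   0.2   2.69] 0.63
0 20 60 [ 0.43  0.48  1.97 -0.33  0.39  2.23] 0.0
0 20 0 [ 0.41  0.59  1.97 -0.44  0.28  2.33] 0.0
0 15 60 [ 0.41  0.49  1.91 -0.18  0.5   2.07] 0.0
0 15 0 [ 0.4   0.6   1.92 -0.23  0.39  2.11] 0.0
0 10 60 [ 0.39  0.51  1.84 -0.1   0.62  1.98] 0.0
0 10 0 [ 0.38  0.61  1.86 -0.11  0.51  1.99] 0.0
1 30 60 [ 0.46  0.47  2.09 -1.13  0.22 -0.09] 0.03
1 30 0 [ 0.43  0.59  2.03 -1.13  0.19 -0.11] 13.9
1 25 60 [ 0.44  0.47  2.03 -0.61  0.28 -0.62] 0.0
1 25 0 [ 0.43  0.59  2.01 -0.88  0.2  -0.37] 0.0
1 20 60 [ 0.43  0.48  1.97 -0.33  0.39 -0.91] 0.0
1 20 0 [ 0.41  0.59  1.97 -0.44  0.28 -0.81] 0.0
1 15 60 [ 0.41  0.49  1.91 -0.18  0.5  -1.07] 0.0
1 15 0 [ 0.4   0.6   1.92 -0.23  0.39 -1.03] 0.0
1 10 60 [ 0.39  0.51  1.84 -0.1   0.62 -1.16] 0.0
1 10 0 [ 0.38  0.61  1.86 -0.11  0.51 -1.15] 0.0
```

Request:
{"api": "move_arm", "payload": {"commands": [[[0.3, 0.1, -2], [-0.03, 0.6, 0], 1], [[0.4, 0.1, -2], [-0.03, 0.6, 0], 1], [[0.4, 0.1, -2], [0, 0, 0], 1], [[0.5, 0.1, -2.8], [0, 0, 0], 1], [[0, 0, 0], [0, 0, 0], 1]]}}

```text
t: 4.7
eef_pos: [525.6, 270.9, 92.0]
tcp_rot: [-3.14, -0.341, 0.063]
ft_force: [-0.2, 0.4, -0.0]
opening: 1.001
grip_force: 0.0
```

Request:
{"api": "move_arm", "payload": {"commands": [[[0.34, 0.02, -0.94], [0, 0, 0], 1], [[0.34, 0.02, -0.94], [0, 0, 0], 1], [[0.34, 0.02, -0.94], [0, 0, 0], 1], [[0.34, 0.02, -0.94], [0, 0, 0], 1], [[0, 0, 0], [0, 0, 0], 1], [[0, 0, 0], [0, 0, 0], 1]]}}

```text
t: 5.3
eef_pos: [540.7, 272.2, 57.2]
tcp_rot: [-3.138, -0.345, 0.062]
ft_force: [-0.5, -0.2, 0.2]
opening: 0.997
grip_force: 0.0
```

Request:
{"api": "move_arm", "payload": {"commands": [[[0, 0.05, 0.35], [0, 0, 0], 1], [[0, 0, 0], [0, 0, 0], 0.6], [[0, 0, 0], [0, 0, 0], 0.2], [[0, 0, 0], [0, 0, 0], 0], [[0, 0, 0], [0, 0, 0], 0], [[0, 0, 0], [0, 0, 0], 0], [[0, 0, 0], [0, 0, 0], 0], [[0, 0, 0], [0, 0, 0], 0], [[0, 0, 0], [0, 0, 0], 0]]}}

```text
t: 6.2
eef_pos: [540.7, 272.8, 60.9]
tcp_rot: [-3.138, -0.345, 0.062]
ft_force: [0.8, -0.1, -0.6]
opening: 0.382
grip_force: 0.0
```

Request:
{"api": "move_arm", "payload": {"commands": [[[0, 0, 0], [0, 0, 0], 0], [[0, 0, 0], [0, 0, 0], 0], [[0, 0, 0], [0, 0, 0], 0], [[0, 0, 0], [0, 0, 0], 0], [[0, 0, 0], [0, 0, 0], 0], [[0, 0, 0], [0, 0, 0], 0]]}}

```text
t: 6.8
eef_pos: [541.2, 274.6, 61.6]
tcp_rot: [-3.135, -0.348, 0.063]
ft_force: [-2.7, 11.9, 2.1]
opening: 0.248
grip_force: 30.0
```

Request:
{"api": "move_arm", "payload": {"commands": [[[0, 0.2, 0], [0, 0, 0], 0], [[0, 0, 0], [0, 0, 0], 0], [[-0.5, -0.03, 0.87], [0, 0, 0], 0], [[-0.5, -0.03, 0.87], [0, 0, 0], 0], [[-0.5, -0.03, 0.87], [0, 0, 0], 0], [[-0.5, -0.03, 0.87], [0, 0, 0], 0], [[0, 0, 2], [0, 0, 0], 0], [[0, 0, 2], [0, 0, 0], 0], [[0, 0, 0], [0, 0, 0], 0]]}}

```text
t: 7.7
eef_pos: [521.3, 274.0, 138.5]
tcp_rot: [-3.136, -0.349, 0.062]
ft_force: [0.6, -0.7, -1.8]
opening: 0.245
grip_force: 30.0
```

Request:
{"api": "move_arm", "payload": {"commands": [[[-0.7, -2.9, 0.3], [-0.29, 5, 0], 0], [[-0.6, -2.9, 0.3], [-0.29, 5, 0], 0], [[-0.6, -2.9, 0], [-0.29, 5, 0], 0], [[-0.6, -2.9, 0], [-0.29, 5, 0], 0], [[-0.6, -2.9, 0], [-0.29, 5, 0], 0], [[-0.6, -2.9, 0], [-0.29, 5, 0], 0], [[-0.5, -2.9, 0], [0, 0, 0], 0], [[-0.5, -2.9, 0], [0, 0, 0], 0], [[0, 0, -2], [0, 0, 0], 0], [[0, 0, 0], [0, 0, 0], 0]]}}

```text
t: 8.7
eef_pos: [472.4, 40.8, 119.9]
tcp_rot: [-3.136, 0.183, 0.06]
ft_force: [-0.2, 0.4, -1.4]
opening: 0.25
grip_force: 30.0
```

```bash
cat > look.py <<'E'
from h import *
from cell import *
import cv2,sys
from scipy.spatial.transform import Rotation as R
def look(name,boxes,k,pts=()):
    out=[]
    for n,(x,y,w,h) in boxes:
        im=read_camera(n);cv2.imwrite(f"pics/{name}_{n}.png",im)
        c=cv2.resize(im[y:y+h,x:x+w],None,fx=k,fy=k,interpolation=cv2.INTER_CUBIC)
        for p in pts:
            u=((proj(n,p)-[x,y]+.5)*k-.5).round().astype(int)
            cv2.drawMarker(c,(int(u[0]),int(u[1])),(0,255,0),0,10)
        out.append(c)
    cv2.imwrite(f"pics/{name}.png",np.hstack(out))
    s=state();print({a:np.round(s[a],3).tolist() for a in("t","eef_pos","tcp_rot","joints")})
E
python3 - <<'E'
from look import *
look("b1",[("top",(205,160,70,90)),("scene",(210,120,70,90))],5.7)
E
```

```text
{'t': 8.8, 'eef_pos': [473.425, 41.668, 121.414], 'tcp_rot': [-3.136, 0.181, 0.062], 'joints': [-0.044, 0.478, 1.909, -0.016, 0.935, 1.477]}
```

View pics/b1.png

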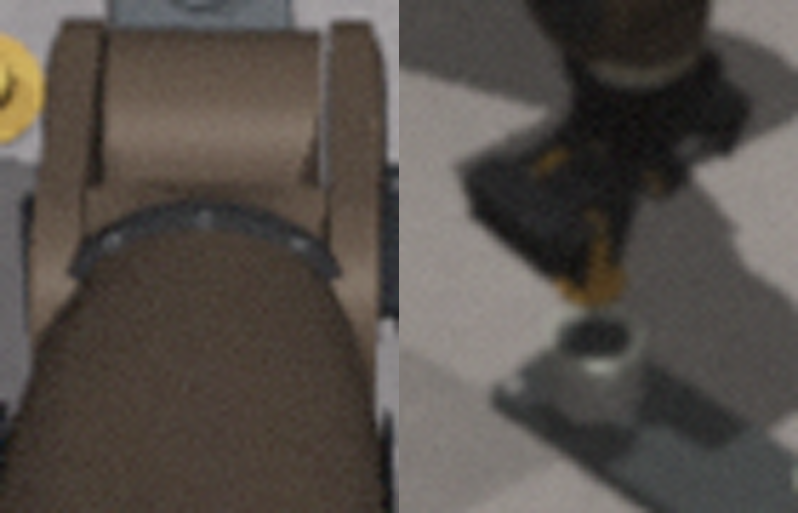

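```bash
python3 - <<'E'
from h import *
print(proj("scene",[477.1,41.7,112]),proj("scene",[477.8,42.6,66]),proj("scene",[477.1,41.7,66]))
print(plane("scene",(243.2,169.2),112),plane("scene",(244.3,179),66))
E
```

```text
[243.14743585 169.09483408] [243.43958144 178.57348455] [243.12814058 178.59207636]
[477.64443062  41.44835841 112.        ] [481.61683532  43.32085945  66.        ]
```

The scene view shows the flange at native (243.2,169.2), matching the held-bush model, just above the pocket at (244.4,179). I'll refine the ring and post centres by centroid.

```bash
python3 - <<'E'
from h import *
import cv2
for n,k,box,z,th in(("top","ring",(228,200,34,34),66,165),("top","rest",(231,143,16,16),68,165),("scene","ring",(228,168,32,22),66,115),("scene","rest",(276,197,16,13),68,140)):
    im=cv2.cvtColor(cv2.imread(f"pics/{n}0.png"),6);x,y,w,h=box;c=im[y:y+h,x:x+w];m=(c>th).astype(np.uint8)
    nb,l,st,ce=cv2.connectedComponentsWithStats(m);i=1+np.argmax(st[1:,4]);cn=cv2.findContours((l==i).astype(np.uint8),0,1)[0]
    e=cv2.fitEllipse(max(cn,key=len)); u=(e[0][0]+x,e[0][1]+y); print(n,k,st[i],np.round(u,2),np.round(e[1],1),plane(n,u,z).round(1))
E
```

```text
top ring [  5   5  23  23 140] [244.05 216.27] [21.3 21.6] [475.8  41.6  66. ]
top rest [ 4  4  9  9 69] [239. 151.] [8.5 8.5] [666.2  52.3  68. ]
scene ring [  0   0  32  20 456] [242.87 176.35] [19.5 38.3] [467.6  49.3  66. ]
scene rest [ 4  2  9  8 56] [284.09 202.67] [7.1 8.2] [665.1  59.6  68. ]
```

Request:
{"api": "move_arm", "payload": {"commands": [[[0.1, 0.1, -1], [0, 0, 0], 0], [[0, 0, -1], [0, 0, 0], 0], [[0, 0, -1], [0, 0, 0], 0], [[0, 0, -0.8], [0, 0, 0], 0], [[0, 0, 0], [0, 0, 0], 0], [[0, 0, 0], [0, 0, 0], 0]]}}

```text
t: 9.4
eef_pos: [474.7, 42.6, 83.5]
tcp_rot: [-3.136, 0.18, 0.062]
ft_force: [-0.2, 0.0, -2.7]
opening: 0.247
grip_force: 30.0
```

Request:
{"api": "move_arm", "payload": {"commands": [[[0, 0, -0.2], [0, 0, 0], 0], [[0, 0, -0.2], [0, 0, 0], 0], [[0, 0, -0.2], [0, 0, 0], 0], [[0, 0, 0], [0, 0, 0], 0]]}}

```text
t: 9.8
eef_pos: [474.6, 42.6, 77.5]
tcp_rot: [-3.136, 0.179, 0.062]
ft_force: [-0.2, 0.6, -2.3]
opening: 0.246
grip_force: 30.0
```

Request:
{"api": "move_arm", "payload": {"commands": [[[0, 0, -0.2], [0, 0, 0], 0], [[0, 0, -0.1], [0, 0, 0], 0], [[0, 0, -0.1], [0, 0, 0], 0], [[0, 0, 0], [0, 0, 0], 0]]}}

```text
t: 10.2
eef_pos: [474.5, 42.9, 73.6]
tcp_rot: [-3.135, 0.18, 0.062]
ft_force: [-0.4, 3.5, -1.5]
opening: 0.248
grip_force: 30.0
```

Request:
{"api": "move_arm", "payload": {"commands": [[[0, 0, -0.1], [0, 0, 0], 0], [[0, 0, -0.1], [0, 0, 0], 0], [[0, 0, 0], [0, 0, 0], 0]]}}

```text
t: 10.5
eef_pos: [474.5, 42.9, 72.2]
tcp_rot: [-3.135, 0.18, 0.062]
ft_force: [-2.4, 5.6, 8.1]
opening: 0.245
grip_force: 30.0
```

Request:
{"api": "move_arm", "payload": {"commands": [[[0, 0.1, 0], [0, 0, 0], 0], [[0, 0.05, -0.1], [0, 0, 0], 0], [[0, 0, -0.1], [0, 0, 0], 0], [[0, 0, 0], [0, 0, 0], 0], [[0, 0, 0], [0, 0, 0], 0]]}}

```text
t: 11.0
eef_pos: [474.7, 43.4, 71.8]
tcp_rot: [-3.137, 0.179, 0.063]
ft_force: [-6.4, -3.5, 32.1]
opening: 0.247
grip_force: 30.0
```

Request:
{"api": "move_arm", "payload": {"commands": [[[0, 0, 0.1], [0, 0, 0], 0], [[0, 0, 0], [0, 0, 0], 0.4], [[0, 0, 0], [0, 0, 0], 0.6], [[0, 0, 0], [0, 0, 0], 0.6], [[0, 0, 0], [0, 0, 0], 0.6], [[0, 0, 0], [0, 0, 0], 0.6], [[0, 0, 0], [0, 0, 0], 0.6], [[0, 0, 0], [0, 0, 0], 0.6]]}}

```text
t: 11.8
eef_pos: [474.7, 44.1, 70.6]
tcp_rot: [-3.136, 0.179, 0.062]
ft_force: [-0.3, -0.7, 0.3]
opening: 0.599
grip_force: 0.0
```

Request:
{"api": "move_arm", "payload": {"commands": [[[0.18, 0.01, 0.98], [0, 0, 0], 0.6], [[0.36, 0.02, 1.96], [0, 0, 0], 0.6], [[0.36, 0.02, 1.96], [0, 0, 0], 0.6], [[0.54, 0.03, 2.94], [0, 0, 0], 0.6], [[0, 0, 0], [0, 0, 0], 0.6]]}}

```text
t: 12.3
eef_pos: [491.1, 44.9, 152.6]
tcp_rot: [-3.136, 0.173, 0.062]
ft_force: [0.6, 0.8, -0.6]
opening: 0.6
grip_force: 0.0
```

Request:
{"api": "move_arm", "payload": {"commands": [[[0, -4, 0], [0.1, -2, 0], 0.6], [[0, -4, 0], [0.1, -2, 0], 0.6], [[0, -4, 0], [0.1, -2, 0], 0.6], [[0, -4, 0], [0.1, -2, 0], 0.6], [[0, -4, 0], [0.1, -2.2, 0], 0.6], [[0, -4, 0], [0, 0, -2], 0.6], [[-0.2, -4, 0], [0, 0, -2], 0.6], [[-0.2, -4, 0], [0, 0, -2], 0.6], [[-0.2, -4, 0], [0, 0, -2.5], 0.6], [[0, 0, 0], [0, 0, 0], 0.6]]}}

```text
t: 13.3
eef_pos: [482.6, -319.2, 148.9]
tcp_rot: [-3.139, 0.0, -0.091]
ft_force: [-0.6, 0.5, -0.1]
opening: 0.602
grip_force: 0.0
```

```bash
python3 - <<'E'
from look import *
look("d1",[("top",(205,140,70,100)),("scene",(220,140,80,100))],5,[])
E
```

```text
{'t': 13.4, 'eef_pos': [482.564, -315.518, 148.744], 'tcp_rot': [-3.137, 0.002, -0.088], 'joints': [-0.695, 0.499, 1.75, 0.003, 0.896, 0.962]}
```

View pics/d1.png

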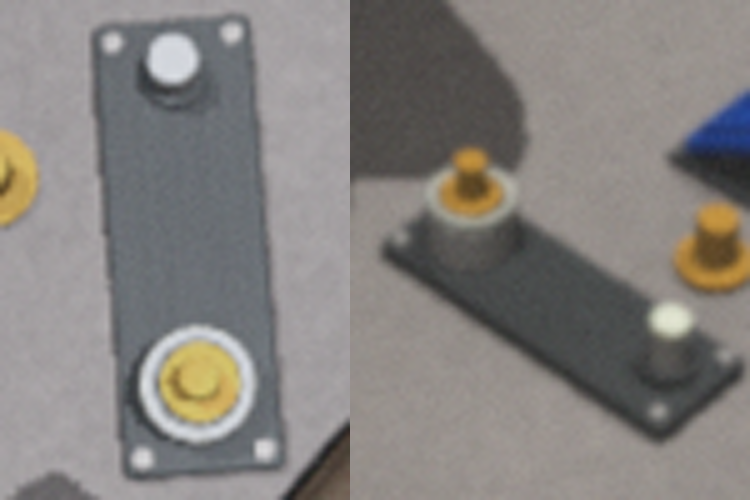

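The bush is upright and inside the pocket ring in both views: nose (200,377) against ring centre (197,383) in the top crop. Now I'll descend onto the lever's balance point.

Request:
{"api": "move_arm", "payload": {"commands": [[[0.1, -0.4, -2.4], [0, 0, 0], 0.6], [[0, 0, -2], [0, 0, 0], 0.6], [[0, 0, -2], [0, 0, 0], 0.6], [[0, 0, -2], [0, 0, 0], 0.6], [[0, 0, -2], [0, 0, 0], 0.6], [[0, 0, -1], [0, 0, 0], 0.6], [[0, 0, 0], [0, 0, 0], 0.6], [[0, 0, 0], [0, 0, 0], 0.6]]}}

```text
t: 14.2
eef_pos: [484.4, -318.8, 35.7]
tcp_rot: [-3.138, 0.001, -0.086]
ft_force: [-0.0, -0.4, 0.3]
opening: 0.6
grip_force: 0.0
```

Request:
{"api": "move_arm", "payload": {"commands": [[[-0.08, -0.05, -0.07], [0, 0, 0], 0], [[0, 0, 0], [0, 0, 0], 0], [[0, 0, 0], [0, 0, 0], 0], [[0, 0, 0], [0, 0, 0], 0], [[0, 0, 0], [0, 0, 0], 0], [[0, 0, 0], [0, 0, 0], 0], [[0, 0, 0], [0, 0, 0], 0], [[0, 0, 0], [0, 0, 0], 0], [[0, 0, 0], [0, 0, 0], 0], [[0, 0, 0], [0, 0, 0], 0]]}}

```text
t: 15.2
eef_pos: [483.3, -319.6, 34.5]
tcp_rot: [-3.138, 0.001, -0.086]
ft_force: [-0.4, 0.9, 3.4]
opening: 0.187
grip_force: 30.0
```

Request:
{"api": "move_arm", "payload": {"commands": [[[0, 0, 0.5], [0, 0, 0], 0], [[0, 0, 1], [0, 0, 0], 0], [[0, 0, 1.5], [0, 0, 0], 0], [[0, 0, 2], [0, 0, 0], 0], [[0, 0, 2.5], [0, 0, 0], 0], [[0, 0, 2.5], [0, 0, 0], 0], [[0, 0, 2.5], [0, 0, 0], 0], [[0, 0, 0], [0, 0, 0], 0], [[0, 0, 0], [0, 0, 0], 0], [[0, 0, 0], [0, 0, 0], 0]]}}

```text
t: 16.2
eef_pos: [482.8, -319.2, 158.2]
tcp_rot: [-3.137, 0.003, -0.086]
ft_force: [-0.3, -0.1, -4.5]
opening: 0.187
grip_force: 30.0
```

```bash
python3 - <<'E'
from look import *
look("e1",[("top",(330,120,70,130)),("scene",(120,150,80,130))],4.5,[])
print(state()["moment"])
print(plane("top",(244.6,215.0),100))
E
```

```text
{'t': 16.3, 'eef_pos': [482.898, -319.324, 158.143], 'tcp_rot': [-3.137, 0.003, -0.086], 'joints': [-0.699, 0.491, 1.734, 0.003, 0.922, 0.956]}
[0.05269353 0.04643016 0.04953609]
[476.49069365  39.5635232  100.        ]
```

View pics/e1.png

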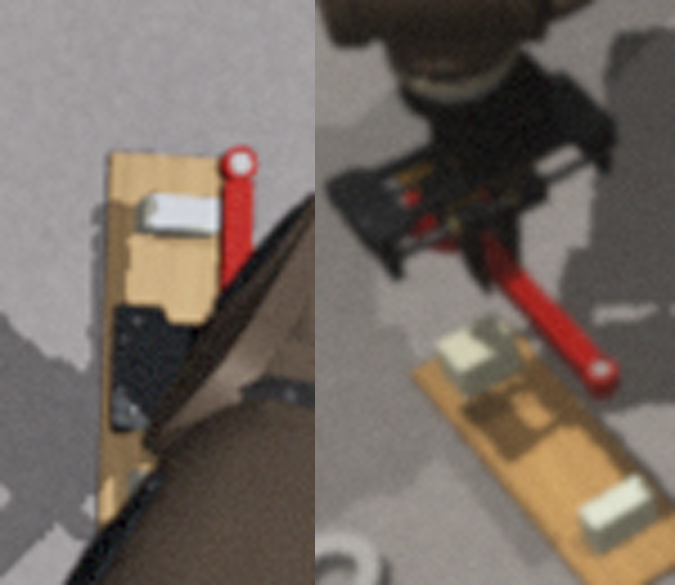

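The lever is held clear of the stand, with its tip at top (382.7,155.8) and scene (182.9,231.6). I'll check how level it is.

```bash
python3 - <<'E'
from h import *
print(tri((382.7,155.8),(182.9,231.6)),plane("top",(382.7,155.8),186),plane("scene",(182.9,231.6),186))
import numpy as np
c=np.array([483-52*np.cos(-.087),-319.3+52*np.sin(.087)]); t=np.r_[c+190*np.array([np.cos(.087),-np.sin(.087)]),186]
print(t,proj("top",t),proj("scene",t))
E
```

```text
[ 619.61016272 -332.21737579  186.32933022] [ 618.78990499 -333.51577527  186.        ] [ 620.37875514 -330.95588147  186.        ]
[ 620.47806833 -331.29086016  186.        ] [381.83118247 155.19853083] [182.82880641 231.67898996]
```

Request:
{"api": "move_arm", "payload": {"commands": [[[0.4, 2, 0.1], [0, 0, 0.8], 0], [[0.4, 3, 0], [0, 0, 0.8], 0], [[0.4, 4, 0], [0, 0, 0.9], 0], [[0.4, 4, 0], [0, 0, 0.9], 0], [[0.4, 4, 0], [0, 0, 0.9], 0], [[0.4, 4, 0], [0, 0, 0.8], 0], [[0.4, 4, 0], [0, 0, 0.8], 0], [[0.4, 4, 0], [0, 0, 0.8], 0], [[0.5, 3, 0], [0, 0, 0.8], 0], [[0.5, 2, 0], [0, 0, 0.8], 0]]}}

```text
t: 17.3
eef_pos: [525.0, 22.5, 159.7]
tcp_rot: [-3.138, 0.002, 0.061]
ft_force: [0.1, -0.8, -3.4]
opening: 0.186
grip_force: 30.0
```

Request:
{"api": "move_arm", "payload": {"commands": [[[0.5, 1.5, 0], [0, 0, 0], 0], [[0, 1, 0], [0, 0, 0], 0], [[0, 0, 0], [0, 0, 0], 0], [[0, 0, 0], [0, 0, 0], 0], [[0, 0, 0], [0, 0, 0], 0]]}}

```text
t: 17.8
eef_pos: [530.2, 44.5, 160.3]
tcp_rot: [-3.138, 0.001, 0.057]
ft_force: [0.6, 0.7, -2.5]
opening: 0.186
grip_force: 30.0
```

```bash
python3 - <<'E'
from look import *
look("f1",[("top",(205,130,70,110)),("scene",(215,100,85,110))],5,[])
E
```

```text
{'t': 17.9, 'eef_pos': [530.298, 44.655, 160.425], 'tcp_rot': [-3.138, 0.001, 0.057], 'joints': [-0.042, 0.426, 1.848, 0.005, 0.869, 1.469]}
```

View pics/f1.png

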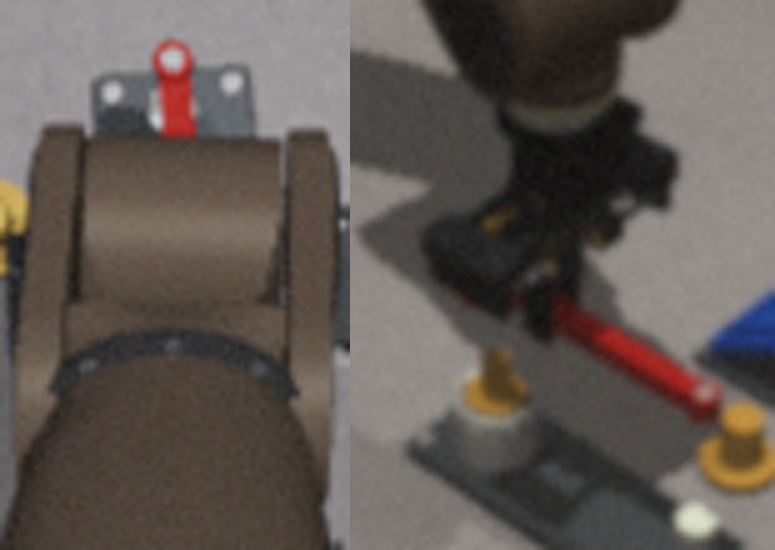

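The tip is at top (239.0,141.6) and scene (285.8,177.8), and the lever lies above the fixture. I'll compare it with the rest post and bush through the same cameras.

```bash
python3 - <<'E'
from h import *
z=189
print("tip",plane("top",(239,141.6),z),plane("scene",(285.8,177.8),z),tri((239,141.6),(285.8,177.8)))
print("rest",plane("top",(239,151.2),68),plane("scene",(283.9,203.5),68))
# nose top in scene, d1: crop(471,160)
print("nose",plane("top",(244.6,215.0),100),plane("scene",(220+(471-350)/5-.4,140+160/5-.4),100))
# flange proud face z=68: d1 top (200,383), scene(471,195)
print("flange",plane("top",(244.6,216.2),68),plane("scene",(243.8,178.6),68))
c=np.array([530.3,44.65]);d=np.array([np.cos(.057),np.sin(.057)]);print("bore",c-52*d,"tip",c+138*d)
E
```

```text
tip [665.69366111  49.12612515 189.        ] [667.3688444   54.14270071 189.        ] [667.03867146  50.88082375 190.33879732]
rest [665.59235161  52.27338361  68.        ] [667.39187337  56.17130215  68.        ]
nose [476.49069365  39.5635232  100.        ] [478.67914755  43.46008046 100.        ]
flange [475.7473847  40.0552295  68.       ] [480.39429847  41.96361122  68.        ]
bore [478.38445113  41.68760475] tip [668.07587969  52.51174125]
```

Request:
{"api": "move_arm", "payload": {"commands": [[[0, 0.14, -0.08], [0, 0, 0.45], 0], [[0, 0, 0], [0, 0, 0], 0], [[0, 0, 0], [0, 0, 0], 0], [[0, 0, 0], [0, 0, 0], 0], [[0, 0, 0], [0, 0, 0], 0]]}}

```text
t: 18.4
eef_pos: [530.3, 46.8, 159.6]
tcp_rot: [-3.138, 0.001, 0.066]
ft_force: [0.5, 0.3, -2.4]
opening: 0.187
grip_force: 30.0
```

```bash
python3 -c "
from cell import env
print(env.job_done())"
```

```text
the job is handed in; nothing more can be done
None
```

The job is handed in: the bush is seated flange-down in the pocket and released, and the lever is held level by its balance point over the fixture. Its bore is within about 1 mm of the bush centre, its tip within about 1.5 mm of the rest post's (camera and arm estimates), and its underside about 7 cm above the bush.

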